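# Serve the round roll at the tray-slide demonstration

### The arm

A 6-joint arm with a two-finger parallel gripper is mounted at the origin on the work surface. World frame = base frame: x ahead of the robot, y to its left, z up, the work surface at z = 0. Lengths are in mm, angles in rad, forces in N, time in s.
With the tool pointing down it reaches from about 300 to 775 mm from the base axis. Payload 14.6 kg.
Tool frame: the origin (TCP) lies at the very end of the fingers, on their centre line; the grasp point (between the pads) lies 19 mm behind it; z points along the fingers, y is the direction in which the jaws open and shut (so a half turn about z gives the same grasp; the last joint's range is limited). The gripper opens to 94 mm and grips with 3 to 60 N. Pads are 16 mm wide; open, the fingers measure 119 mm over their backs; the gripper's body (75 mm by 177 mm) begins 78 mm behind the grasp point.
Start: joints at [1.219, 0.3, 1.521, -0, 1.321, -0.067], TCP at [154.528, 527.835, 176.846] pointing down, gripper open.
Joint ranges: [-3.03, 3.03], [-0.79, 2.21], [0.23, 2.52], [-1.04, 4.18], [0, 3.07], [-2.55, 2.55]. Speed limits (rad/s): [2.22, 2.22, 2.57, 3.14, 3.14, 3.14].

### API

Orientations are given as [roll, pitch, yaw] about the fixed x, y, z axes, in that order (R = Rz(yaw) Ry(pitch) Rx(roll)).
In Python, from cell import manip gives the robot as it stands.
- The arm moves only by the shell command python3 -m inch 'ROWS' [FORCE]. ROWS is a JSON object of lists of equal length, an entry for each row: "grip": the opening, from -1 (shut) to 1 (fully open), so that 0 is half open; "travel": the shift along the world's x, y, z in cm, a list of three; "turn": the turn, a rotation vector about the world's x, y, z in degrees, a list of three. A call has 1 to 10 rows; each row is the pose to reach, as a shift and turn from the pose measured when the call began; what a row does not reach only later rows make up. A row lasts 1/8 s, in which the tool goes at most 62.5 mm and 10.7 degrees, less where a joint would pass 70% of its speed; a pose out of reach is approached as far as the arm can. A call with a gripper value outside its range is refused whole. The fingers move at their own pace and stop on an object; FORCE is the grip in N (left out, the last holds). Time passes only in rows, so rows that repeat a pose let the fingers close. It gives the time, the measured TCP pose, the force and the opening at its end, in the units of the state.
- manip.read_state(): the state, without advancing time (a new reading comes with each control period).
- manip.camera(name): name is "side" or "top" or "wrist"; returns (picture, depth): 400x640x3 uint8, red, green, blue; 400x640 float32, mm along the optical axis (not along the pixel's ray), 0 where there is no reading.
- manip.calibration(name): a dict with "fx", "fy", "cx", "cy" (pixels), "world_from_camera" (4x4, takes a point from camera to world coordinates). Camera axes: x right, y up, looking along -z (the intrinsics and any distortion apply to the point x, -y, -z); pixel columns grow to the right and rows downward; lengths in mm; the calibration is good to about 2 mm. A picture is of the moment at which its call begins: read the wrist's pose just before it. calibration takes no time and is no camera call; for the wrist camera it gives the pose at the moment of the call.
- manip.sign_off(): hands the job in, once; it reports no verdict.
Trained networks look in the newest picture that a camera, given by its name, has taken for a name from the list of things; names that differ only in an ending like _2 or _b are one class to them, and where a whole thing is asked for, a point or a joint stands for the part that bears it (a point fixed in the world has none). Each returns a list of dicts, best first, with "p" (0 to 1); they miss things now and then, are a little off and sometimes report something else, mostly with a low value. They report only what shows in the picture. A call takes as long as a camera call. They do not tell look-alikes from the thing itself.
- manip.look_for(camera, label): "bbox" ([left, top, right, bottom] in pixels, round what is visible of it).
The state is a dict: "clock": time; "joints": joint angles; "qd": joint speeds; "effort": joint torques, N m; "eef_pos": TCP position; "eef_rot": TCP orientation; "wrist_force": force on the tool from outside, world axes, zero at the start; "moment": the same for the moment, N m; "finger_gap": finger opening in mm.
Only numpy, scipy, OpenCV 4.12 (cv2) and the standard library are available. Lean on these libraries where they do the work, as an engineer would, in place of code of your own. Each camera call takes 0.05 s, during which the arm holds its last target.

### The job

On the demonstration counter, push the bread tray along its slide until it clicks fully home at the serving station, against the end stop at the other end of the slide. Then take the serving tongs out of their caddy, close them on the round roll (not the long one) and lift it up, at least 12 cm above the tray, without the hand or arm touching the roll. Finish while still holding it up there in the tongs, with the tray left in its station, the long roll still on the tray and the other things on the counter left undisturbed.

Things in the scene. Friction and masses are not known exactly. Their poses are not given: they have to be found in the camera images.
- slide: Fixed steel slide bed, 170 x 440 mm, origin on the counter at the middle of its underside. Its y axis runs along the rails; the tray starts towards its +y end and travels towards its -y end, where a 36 mm high end stop marks the serving station. A detent roller housing, 34 mm high, stands at its +x edge near the station.
- carrier (a joint): Travel of the bread tray along the slide, m: 0 at the start, 0.140 home at the end stop. It slides with 1 to 2 N; from 0.125 a sprung detent roller resists with up to about 6 N, and past 0.134 it snaps home and is held there. The tray is an aluminium plate with a white plastic board, 150 x 220 mm; the board's top, on which the rolls stand, is 40 mm above the counter.
- push (a point): Middle of the outer (+y) face of the upright push plate at the tray's trailing end, 77 mm above the counter; it moves with the tray. The plate is 90 mm wide (along the slide's x), 8 mm thick, and its top is 97 mm above the counter. Its axes are those of the slide; push it along -y.
- roll_center (a point): Centre (20 mm above its underside) of the round roll: a plain brown bread roll, round seen from above, 44 mm diameter at half height, 40 mm tall, about 45 g, standing on the tray.
- roll: The round roll itself; origin at the centre of its underside, z up.
- long_roll: The long roll, 84 x 30 mm and 26 mm tall, also on the tray, about 100 mm from the round roll along the slide, on either side of it. To be left on the tray. Origin at the centre of its underside.
- caddy: Fixed open steel box, 46 x 108 mm and 58 mm tall, in which the tongs stand tips down; walls and floor 4 mm. Origin at the centre of its underside.
- tongs: Steel serving tongs, 147 mm tall, 110 g, standing upright, pivot at the top. Origin midway between the open tips at their lower end; z up to the pivot (142 mm above the origin); the two arms lie towards +y and -y and close along y. A spring keeps them open. Open, the inner faces of the tip paddles are about 77 mm apart; the paddles are 26 mm wide (x) and 28 mm tall.
- tongs_grip (a point): Point midway between the arms where they are squeezed, 38 mm below the pivot, 104 mm above the tips' lower end (z up, arms at +y and -y); the tongs' top is 43 mm above it. The outer faces, 22 mm wide, are 55 mm apart here when open, about 45 mm when closed on the round roll. Squeezed to about 51 mm, the tongs are carried by their own spring, still open enough to go over the roll.
- tongs_tips (a point): Point midway between the two tip paddles at half their height, 126 mm below the pivot (88 mm below tongs_grip, 16 mm above the tips' lower end). Each mm of closing at tongs_grip closes the paddles by about 3.3 mm; the tips then also come 2 to 3 mm lower relative to the place where they are squeezed.
- tongs_left: The arm of the tongs on the tongs' +y side with its paddle; origin at the pivot. Its nearly upright, flat grip face runs from 16 mm above to 34 mm below the level of tongs_grip. At that level about 3 N begins to close the tongs and about 8 N holds them at the roll's width.
- tongs_right: The arm of the tongs on the tongs' -y side with its paddle; origin at the pivot.
- shaker: Bystander: steel shaker, 42 mm diameter, 80 mm tall; origin under its centre.
- ramekin: Bystander: white bowl, 76 mm diameter, 42 mm tall; origin under its centre.
- jar: Bystander: glass jar, 60 mm diameter, 85 mm tall; origin under its centre.
- cup: Bystander: white mug, 72 mm diameter, 80 mm tall; origin under its centre.
- strainer: Bystander: flat steel drain disc, 64 mm diameter, 18 mm tall; origin under its centre.
- carton: Bystander: cardboard carton, 70 x 110 x 50 mm; origin under its centre.
There are look-alikes about, which are no part of the job. What is shaped like the tongs but blue, orange or purple is not meant.

How it is judged:
By the outcome, as a careful person would: the job done as asked, in the order asked, and still so for the second after the job is handed in, while the arm keeps its last pose, push and grip.
It also fails if it takes over 72 s, if anything falls off the work surface, if the arm or the gripper's body presses on something with over 40 N, if the wrist force passes 120 N, or if a joint passes its speed limit or range.

## Working session

There is one attempt and no reset: what is moved stays moved. The work goes in short steps, Python scripts to look and compute and a shell command to move; the robot and the scene stay as the last step left them, time stands still between calls to the robot, and variables do not carry over. Pictures are saved under pics/ and viewed, and the job is handed in when it is done.

```bash
ls; mkdir -p pics
cat > h.py <<'E'
from cell import manip
import numpy as np, cv2
def snap(n,f):
    c=manip.calibration(n); im,d=manip.camera(n)
    cv2.imwrite('pics/'+f+'.png',im[:,:,::-1]); np.savez('pics/'+f+'.npz',im=im,d=d,T=np.array(c['world_from_camera']),K=np.array([c['fx'],c['fy'],c['cx'],c['cy']]))
    return im,d,c
def world(c,d):
    v,u=np.mgrid[0:d.shape[0],0:d.shape[1]]
    P=np.stack([(u-c['cx'])/c['fx']*d,-(v-c['cy'])/c['fy']*d,-d,np.ones_like(d)],-1)
    W=P@np.array(c['world_from_camera']).T
    W=W[...,:3]; W[d==0]=np.nan
    return W
E
python3 - <<'E'
from h import *
for n in ['top','side','wrist']:
    im,d,c=snap(n,n+'0'); print(n,{k:v for k,v in c.items()})
    if n!='wrist':
        for l in ['slide','push','roll','long_roll','caddy','tongs','carrier']:
            print(l,[(round(r['p'],2),np.round(r['bbox']).astype(int).tolist()) for r in manip.look_for(n,l)][:3])
s=manip.read_state();print(s)
E
```

```text
pics
top {'fx': 401.6044998458683, 'fy': 401.6044998458683, 'cx': 327.35268778732427, 'cy': 206.0356681437792, 'world_from_camera': array([[-1.06917359e-03,  9.86732620e-01, -1.62350219e-01,
         3.63249688e+02],
       [-9.99614683e-01, -5.55769838e-03, -2.71955325e-02,
        -1.22151219e+02],
       [-2.77370126e-02,  1.62258586e-01,  9.86358357e-01,
         1.05409543e+03],
       [ 0.00000000e+00,  0.00000000e+00,  0.00000000e+00,
         1.00000000e+00]])}
slide [(0.63, [166, 160, 338, 254])]
push [(0.59, [164, 181, 268, 249])]
roll [(0.61, [230, 204, 246, 219])]
long_roll [(0.87, [195, 204, 211, 238])]
caddy [(0.97, [399, 192, 450, 221]), (0.65, [409, 192, 445, 215])]
tongs [(0.72, [379, 267, 412, 295]), (0.6, [359, 184, 382, 220]), (0.56, [422, 236, 454, 259])]
carrier [(0.92, [168, 182, 266, 249])]
side {'fx': 362.2851173897425, 'fy': 362.2851173897425, 'cx': 324.2270171685969, 'cy': 204.53202501831834, 'world_from_camera': array([[ 8.85845221e-01,  3.14019565e-01, -3.41569843e-01,
         1.52174439e+02],
       [-4.63912480e-01,  6.12085628e-01, -6.40418921e-01,
  
[... 974 characters left out ...]
00000000e+00,
         1.00000000e+00]])}
{'clock': 0.85, 'joints': array([ 1.21941614e+00,  2.99916821e-01,  1.52098356e+00,  1.21926926e-05,
        1.32071067e+00, -6.65968193e-02]), 'qd': array([-0.00094694, -0.00030208,  0.00071199, -0.0003876 ,  0.00112128,
       -0.00010518]), 'effort': array([ 1.83475386e-03, -5.31619692e+01, -3.52943230e+01,  7.09198974e-02,
        2.08869658e-02,  9.66616039e-05]), 'eef_pos': array([154.51780774, 527.8421128 , 176.84331121]), 'eef_rot': array([-3.14157508e+00, -1.30115079e-05,  2.85680627e+00]), 'wrist_force': array([-0.12434281,  0.92550045,  0.14870118]), 'moment': array([ 0.01230745, -0.03834598,  0.02328825]), 'finger_gap': 94.29000576846019}
```

View pics/top0.png

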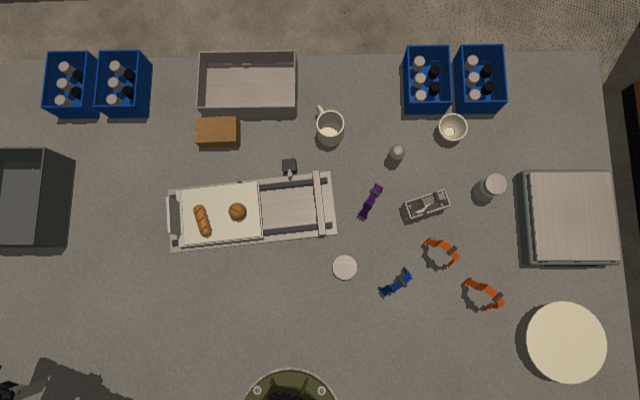

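View pics/side0.png

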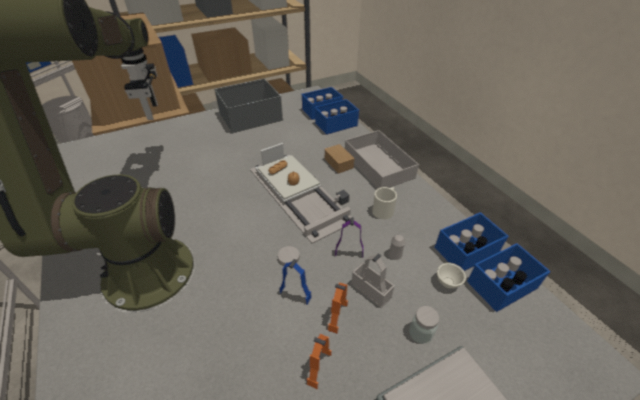

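Run:
```python
import cv2
im=cv2.imread('pics/top0.png')
cv2.imwrite('pics/top0_c.png',cv2.resize(im[150:310,150:470],(800,400),interpolation=cv2.INTER_CUBIC))
im=cv2.imread('pics/side0.png')
cv2.imwrite('pics/side0_c.png',cv2.resize(im[130:350,230:470],None,fx=2.7,fy=2.7,interpolation=cv2.INTER_CUBIC))
```

```text
(no output)
```

View pics/top0_c.png

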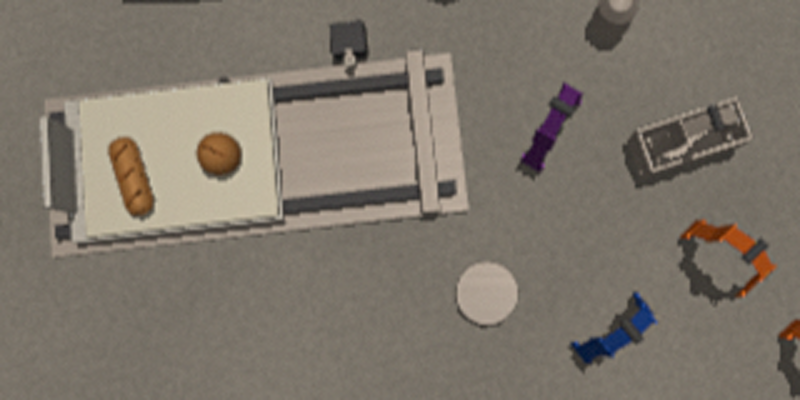

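View pics/side0_c.png

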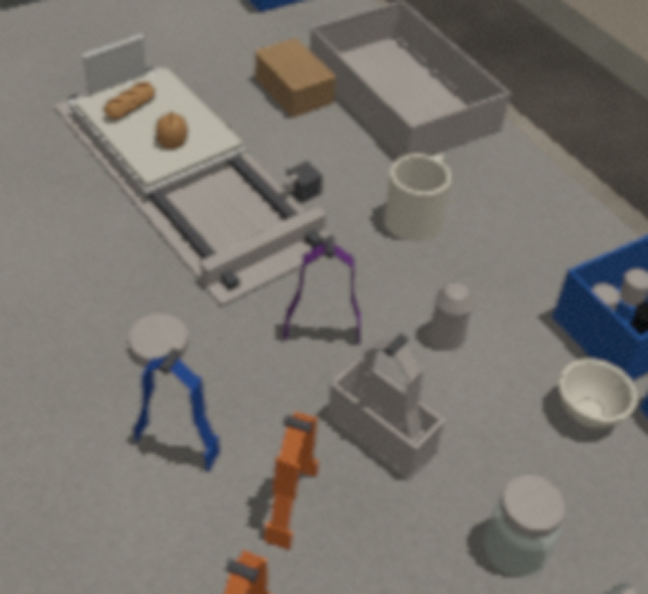

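Run:
```python
import numpy as np,cv2
from h import world
def load(f):
    z=np.load('pics/'+f+'.npz');K=z['K'];c=dict(fx=K[0],fy=K[1],cx=K[2],cy=K[3],world_from_camera=z['T']);return z['im'],world(c,z['d'])
im,W=load('top0')
def rect(name,m):
    p=W[m][:,:2]; p=p[~np.isnan(p[:,0])]
    r=cv2.minAreaRect(p.astype(np.float32)); print(name,len(p),np.round(r[0],1),np.round(r[1],1),round(r[2],2),'z',np.round(np.nanpercentile(W[m][:,2],[5,50,95]),1))
V,U=np.mgrid[0:400,0:640]
box=lambda a,b,c,d:(U>=a)&(U<c)&(V>=b)&(V<d)
Z=W[...,2]
g=im.astype(int)
s=box(155,150,345,260)
rect('board',s&(Z>36)&(Z<44)&(U>178)&(U<266))
rect('plate',box(155,175,185,260)&(Z>60)&(Z<105))
rect('stop',box(305,150,345,260)&(Z>30)&(Z<40))
rect('slide',s&(Z>6)&(Z<40)&(V>165))
roll=box(225,200,250,225)&(Z>50); rect('roll',roll)
lr=box(190,198,216,242)&(Z>50); rect('long',lr)
c=box(395,180,460,230)
rect('caddy',c&(Z>52)&(Z<62))
rect('tongs',c&(Z>66)&(Z<160))
rect('tongstop',c&(Z>110))
rect('det',box(275,150,302,182)&(Z>20)&(Z<40))
for u,v in [(430,195),(436,196),(440,197),(425,207),(437,200)]: print(u,v,np.round(W[v,u],1))
im,W=load('side0');Z=W[...,2];g=im.astype(int)
c=box(345,250,400,310)
rect('S caddy',c&(Z>50)&(Z<62))
rect('S tongs',c&(Z>66)&(Z<160))
rect('S tongstop',c&(Z>132))
for zz in range(66,150,10):
    m=c&(Z>zz)&(Z<zz+10); print(zz,m.sum(),np.round(W[m].mean(0),1),np.round(W[m].min(0)),np.round(W[m].max(0)))
s=box(240,130,350,250)
rect('S board',s&(Z>36)&(Z<44)&(V<200))
rect('S plate',box(250,140,290,200)&(Z>65)&(Z<105))
rect('S roll',box(285,168,306,190)&(Z>50))
```

```text
board 3477 [513.3 186.2] [144.6 209.9] 6.22 z [37.7 40.6 43.2]
plate 328 [501.5 292.6] [90.  10.8] 6.62 z [63.6 89.1 99.6]
stop 440 [541.2 -71.6] [168.8  17.9] 6.33 z [32.8 36.2 39.1]
slide 5648 [522.5 114.2] [504.3 245.3] 89.12 z [ 6.4 20.  39.6]
roll 243 [514.1 130.7] [41.9 38. ] 3.34 z [59.3 75.2 81.3]
long 359 [492.4 222.3] [82.  29.9] 20.33 z [55.3 63.9 68.8]
caddy 222 [ 531.5 -344.8] [ 46.1 107.6] 18.15 z [54.5 57.5 60.5]
tongs 262 [ 530.6 -343.2] [23.5 60.3] 18.93 z [ 74.7 130.2 150.1]
tongstop 195 [ 531.1 -344.7] [23.5 54. ] 18.71 z [117.5 135.8 150.4]
det 219 [626.5   3.2] [66.5 39.3] 16.6 z [22.7 33.9 37.5]
430 195 [ 554.1 -352.6   56.6]
436 196 [ 533.8 -344.5  149.8]
440 197 [ 533.7 -356.4  138. ]
425 207 [ 5.326e+02 -3.511e+02  5.000e-01]
437 200 [ 524.4 -346.   151. ]
S caddy 240 [ 500.2 -357.9] [117.8 108.9] 18.46 z [51.1 55.6 59. ]
S tongs 286 [ 483.5 -364.9] [131.1  60.2] 18.5 z [ 74.5 120.4 147.1]
S tongstop 91 [ 486. -370.] [129.9  32.4] 25.59 z [133.3 141.3 149.4]
66 24 [ 519.  -360.3   72.1] [ 436. -379.   66.] [ 549. -318.   76.]
76 27 [ 523.1 -353.7   81.7] [ 436. -377.   76.] [ 552. -320.   86.]
86 28 [ 516.1 -351.9   91.3] [ 435. -376.   86.] [ 551. -319.   96.]
96 28 [ 518.8 -354.6  101.6] [ 435. -376.   96.] [ 550. -321.  106.]
106 23 [ 515.8 -355.   110.9] [ 436. -376.  106.] [ 550. -322.  116.]
116 36 [ 525.6 -360.9  121.4] [ 433. -374.  116.] [ 553. -321.  126.]
126 44 [ 532.2 -352.5  130.6] [ 430. -371.  126.] [ 548. -325.  136.]
136 50 [ 526.1 -351.8  140.5] [ 421. -385.  136.] [ 544. -332.  146.]
146 26 [ 532.9 -347.1  147.8] [ 523. -353.  146.] [ 545. -342.  150.]
S board 1160 [595.6 144.9] [272.1 361.6] 79.68 z [36.5 38.9 42.1]
S plate 207 [484.5 221.9] [183.8  84.7] 74.43 z [65.7 80.3 96. ]
S roll 122 [514.6 125.2] [33.7 38.3] 62.13 z [53.5 70.3 79.4]
```

The top view shows the caddy with the steel tongs at (427,205), the tray with the push plate at (172,212), the round roll at (238,212), the long roll at (203,221) and the end stop at (320,203). The slide is turned by about 6.3° and the tongs by about 18.6°. Next I move behind the push plate.

```bash
python3 -m inch '{"grip":[-0.4,-0.4,-0.4,-0.4,-0.4,-0.4,-0.4,-0.4,-0.4],"travel":[[34.3,-19.8,-11.5],[34.3,-19.8,-11.5],[34.3,-19.8,-11.5],[34.3,-19.8,-11.5],[34.3,-19.8,-11.5],[34.3,-19.8,-11.5],[34.3,-19.8,-11.5],[34.3,-19.8,-11.5],[34.3,-19.8,-11.5]],"turn":[[0,0,-67.4],[0,0,-67.4],[0,0,-67.4],[0,0,-67.4],[0,0,-67.4],[0,0,-67.4],[0,0,-67.4],[0,0,-67.4],[0,0,-67.4]]}'
python3 - <<'E'
from h import *
snap('top','top1');snap('wrist','wrist1')
im=cv2.imread('pics/top1.png')
cv2.imwrite('pics/top1_c.png',cv2.resize(im[150:310,120:440],(800,400),interpolation=cv2.INTER_CUBIC))
E
```

```text
clock: 1.98
eef_pos: [497.0, 330.2, 62.0]
eef_rot: [-3.142, -0.0, 1.681]
wrist_force: [-0.6, -0.2, -0.9]
finger_gap: 28.7
```

View pics/top1_c.png

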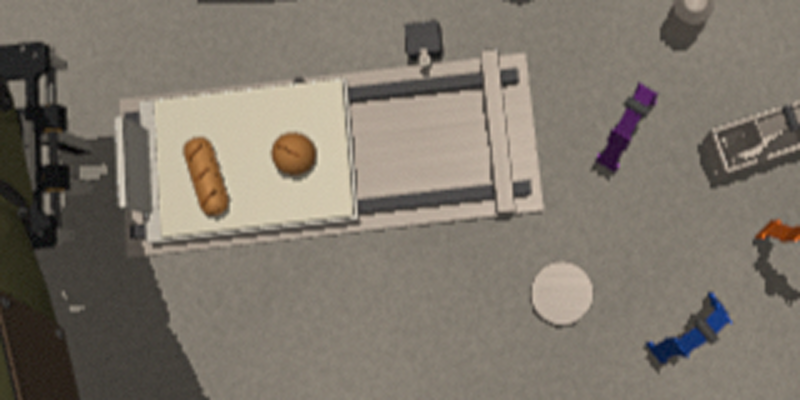

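View pics/wrist1.png

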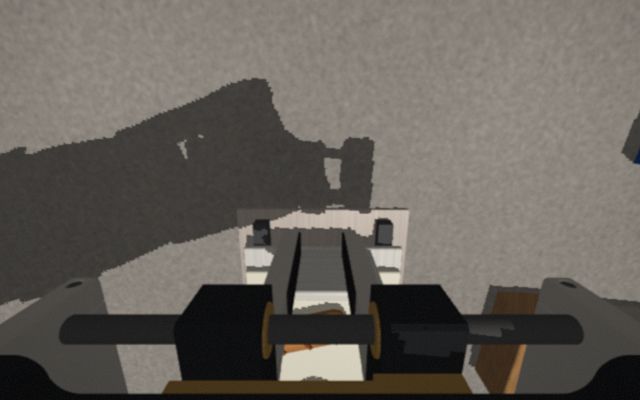

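The top crop shows the fingers at (90,165), centred behind the push plate at (125,160). The wrist view agrees: the fingers are at 270-375 and the plate spans 248-400. Now I push along slide -y.

```bash
python3 -m inch '{"grip":[-0.4,-0.4,-0.4,-0.4,-0.4,-0.4,-0.4,-0.4,-0.4,-0.4],"travel":[[0.13,-1.19,0],[0.22,-1.99,0],[0.29,-2.58,0],[0.37,-3.38,0],[0.51,-4.57,0],[0.64,-5.76,0],[0.77,-6.96,0],[0.9,-8.15,0],[1.03,-9.34,0],[1.17,-10.54,0]],"turn":[[0,0,0],[0,0,0],[0,0,0],[0,0,0],[0,0,0],[0,0,0],[0,0,0],[0,0,0],[0,0,0],[0,0,0]]}'
```

```text
clock: 3.32
eef_pos: [508.6, 224.5, 62.4]
eef_rot: [3.141, -0.0, 1.682]
wrist_force: [0.0, 2.6, 2.3]
finger_gap: 28.4
```

```bash
python3 -m inch '{"grip":[-0.4,-0.4,-0.4,-0.4,-0.4,-0.4,-0.4,-0.4,-0.4],"travel":[[0.1,-0.9,0],[0.2,-1.79,0],[0.3,-2.68,0],[0.38,-3.48,0],[0.46,-4.17,0],[0.52,-4.67,0],[0.57,-5.17,0],[0.62,-5.57,0],[0.64,-5.77,0]],"turn":[[0,0,0],[0,0,0],[0,0,0],[0,0,0],[0,0,0],[0,0,0],[0,0,0],[0,0,0],[0,0,0]]}'
python3 - <<'E'
from h import *
snap('top','top2')
im=cv2.imread('pics/top2.png')
cv2.imwrite('pics/top2_c.png',cv2.resize(im[150:310,150:470],(800,400),interpolation=cv2.INTER_CUBIC))
E
```

```text
clock: 4.45
eef_pos: [515.0, 166.4, 62.3]
eef_rot: [3.141, -0.0, 1.682]
wrist_force: [-0.7, 5.3, 1.3]
finger_gap: 28.3
```

View pics/top2_c.png

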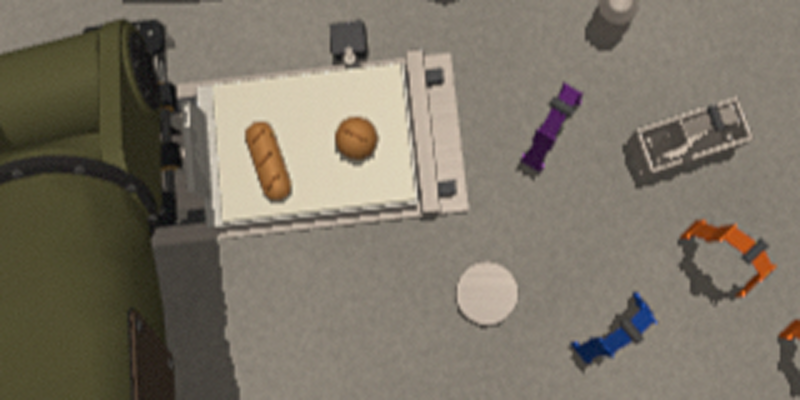

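The tray's leading edge is at (415,130), close to the end stop at (420,130). The force of 5.3 N suggests it is still in the detent, so I keep going in small steps.

```bash
python3 -m inch '{"grip":[-0.4,-0.4,-0.4,-0.4],"travel":[[0.02,-0.2,0],[0.04,-0.4,0],[0.05,-0.5,0],[0.05,-0.5,0]],"turn":[[0,0,0],[0,0,0],[0,0,0],[0,0,0]]}'
python3 - <<'E'
from h import *
snap('top','top3')
im=cv2.imread('pics/top3.png')
cv2.imwrite('pics/top3_c.png',cv2.resize(im[160:250,200:350],(800,480),interpolation=cv2.INTER_CUBIC))
print(manip.read_state()['wrist_force'],manip.read_state()['eef_pos'])
E
```

```text
clock: 5.0
eef_pos: [515.1, 165.9, 62.5]
eef_rot: [3.14, -0.007, 1.683]
wrist_force: [-2.8, 34.3, -1.1]
finger_gap: 27.7
[-2.67165629 34.04254342 -0.09375265] [515.07224189 165.93238278  62.52973712]
```

View pics/top3_c.png

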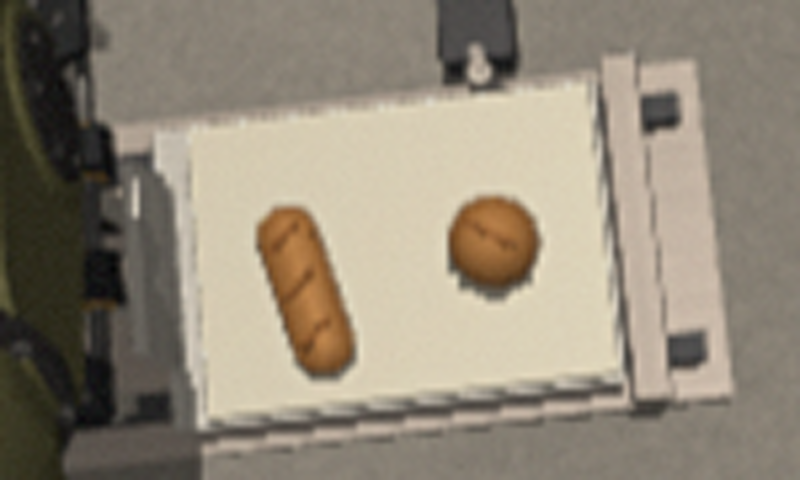

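The tray stopped solidly at 34 N exactly where home was predicted, so it is home. I back off, rise and move over to the caddy.

```bash
python3 -m inch '{"grip":[-0.4,-0.4,-0.4,-0.4,-0.4],"travel":[[-0.3,2.5,0],[-0.3,2.5,2],[-0.3,2.5,8],[-0.3,2.5,14],[-0.3,2.5,14]],"turn":[[0,0,0],[0,0,0],[0,0,0],[0,0,0],[0,0,0]]}'
python3 -m inch '{"grip":[-0.4,-0.4,0,0.5,1,1,1,1,1,1],"travel":[[1.9,-53.5,0],[1.9,-53.5,0],[1.9,-53.5,0],[1.9,-53.5,0],[1.9,-53.5,0],[1.9,-53.5,0],[1.9,-53.5,0],[1.9,-53.5,0],[1.9,-53.5,0],[1.9,-53.5,0]],"turn":[[0,0,-77.7],[0,0,-77.7],[0,0,-77.7],[0,0,-77.7],[0,0,-77.7],[0,0,-77.7],[0,0,-77.7],[0,0,-77.7],[0,0,-77.7],[0,0,-77.7]]}'
python3 - <<'E'
from h import *
snap('top','top4');snap('wrist','wrist4');snap('side','side4')
E
```

```text
clock: 5.68
eef_pos: [513.8, 191.2, 207.1]
eef_rot: [3.132, -0.008, 1.683]
wrist_force: [0.1, 1.0, -0.5]
finger_gap: 28.3
clock: 6.92
eef_pos: [531.8, -346.0, 205.0]
eef_rot: [3.134, -0.006, 0.324]
wrist_force: [-0.7, 0.7, -0.1]
finger_gap: 94.2
```

View pics/wrist4.png

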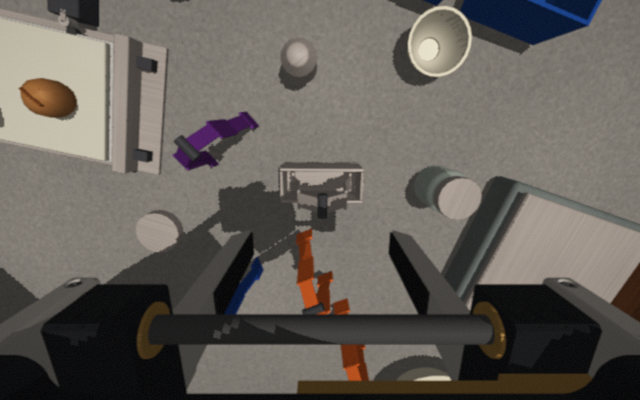

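View pics/top4.png

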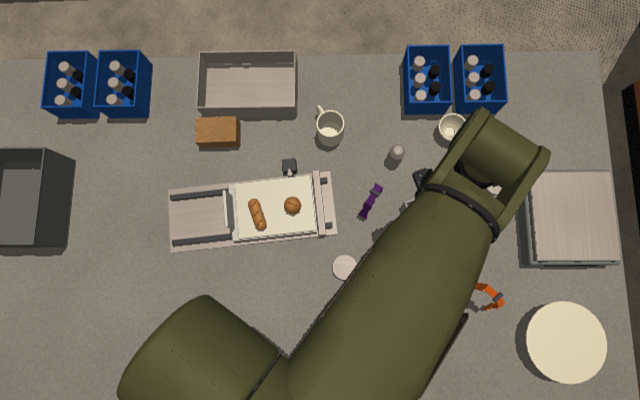

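View pics/side4.png

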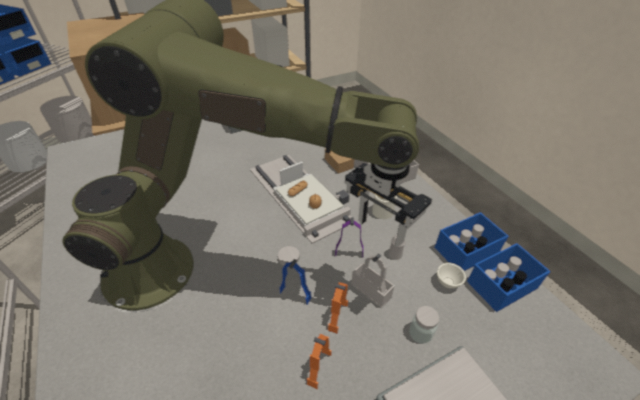

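The wrist view shows the tongs standing in the caddy at (321,190), aligned between the jaws. The tray stays home, with the roll at (292,205) in the top view. I refine both positions.

Run:
```python
import numpy as np,cv2
from h import world
def load(f):
    z=np.load('pics/'+f+'.npz');K=z['K'];c=dict(fx=K[0],fy=K[1],cx=K[2],cy=K[3],world_from_camera=z['T']);return z['im'],world(c,z['d'])
V,U=np.mgrid[0:400,0:640]
box=lambda a,b,c,d:(U>=a)&(U<c)&(V>=b)&(V<d)
def rect(name,m):
    p=W[m][:,:2]; p=p[~np.isnan(p[:,0])]
    r=cv2.minAreaRect(p.astype(np.float32)); print(name,len(p),np.round(r[0],1),np.round(r[1],1),round(r[2],2),'z',np.round(np.nanpercentile(W[m][:,2],[2,50,98]),1))
im,W=load('wrist4');Z=W[...,2];c=box(270,150,370,235)
rect('caddy',c&(Z>53)&(Z<62)); rect('tongs',c&(Z>70)&(Z<160)); rect('top',c&(Z>146))
rect('mid',c&(Z>95)&(Z<125))
im,W=load('top4');Z=W[...,2]
rect('roll',box(280,190,305,220)&(Z>50)); rect('rolltop',box(280,190,305,220)&(Z>68)); rect('long',box(240,190,275,240)&(Z>50))
rect('board',box(225,170,318,245)&(Z>36)&(Z<44))
print(W[box(280,190,305,220)&(Z>60)].mean(0))
```

```text
caddy 649 [ 533.1 -345.2] [ 46.5 107.9] 18.08 z [53.4 57.  59. ]
tongs 942 [ 533.6 -345.5] [24.  58.3] 19.45 z [ 92.9 136.6 149.9]
top 224 [ 533.5 -345. ] [24.1  9. ] 18.56 z [146.3 148.8 150.5]
mid 116 [ 533.7 -345. ] [22.2 54.7] 19.03 z [ 96.2 123.  125. ]
roll 236 [528.4  -6.6] [39.9 40.3] 87.33 z [58.2 75.  81.9]
rolltop 201 [529.   -6.3] [37.2 38.7] 45.05 z [68.7 75.9 82.2]
long 364 [507.4  83.6] [82.6 30.1] 19.91 z [53.3 63.7 69.5]
board 3638 [540.8  40.6] [167.3 230.1] 6.28 z [36.6 40.4 43.6]
[527.27925385  -7.62412079  74.33078447]
```

```bash
python3 -m inch '{"grip":[1,1,1,1,1,1],"travel":[[0.08,0.1,-3],[0.08,0.1,-6],[0.08,0.1,-9],[0.08,0.1,-11],[0.08,0.1,-11.6],[0.08,0.1,-11.6]],"turn":[[0,0,0],[0,0,0],[0,0,0],[0,0,0],[0,0,0],[0,0,0]]}'
python3 - <<'E'
from h import *
snap('wrist','wrist5');snap('side','side5')
im=cv2.imread('pics/side5.png')
cv2.imwrite('pics/side5_c.png',cv2.resize(im[180:330,280:480],(800,600),interpolation=cv2.INTER_CUBIC))
E
```

```text
clock: 7.82
eef_pos: [533.8, -341.6, 90.9]
eef_rot: [3.133, -0.008, 0.328]
wrist_force: [0.2, 0.3, -0.4]
finger_gap: 93.9
```

View pics/wrist5.png

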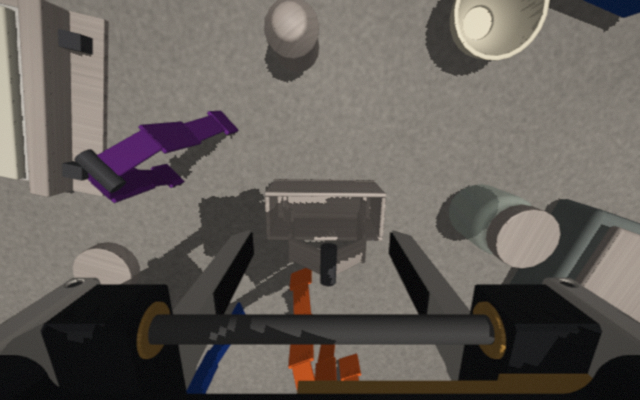

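View pics/side5_c.png

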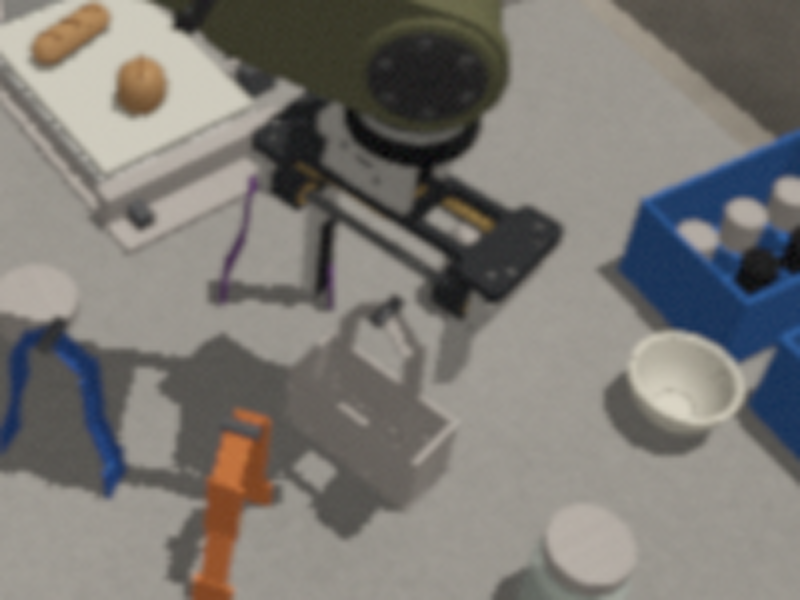

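Run:
```python
import numpy as np,cv2
from h import *
s=manip.read_state();print(s['eef_pos'],s['eef_rot'],s['wrist_force'],s['clock'],s['qd'])
z=np.load('pics/wrist5.npz');K=z['K'];c=dict(fx=K[0],fy=K[1],cx=K[2],cy=K[3],world_from_camera=z['T']);W=world(c,z['d'])
V,U=np.mgrid[0:400,0:640]
box=lambda a,b,c,d:(U>=a)&(U<c)&(V>=b)&(V<d)
Z=W[...,2]
def rect(name,m):
    p=W[m][:,:2]; p=p[~np.isnan(p[:,0])]
    r=cv2.minAreaRect(p.astype(np.float32)); print(name,len(p),np.round(r[0],1),np.round(r[1],1),round(r[2],2),'z',np.round(np.nanpercentile(W[m][:,2],[2,50,98]),1))
c=box(270,232,372,290);rect('tongs',c&(Z>70)&(Z<160)); rect('top',c&(Z>146)); rect('mid',c&(Z>95)&(Z<125))
rect('caddy',box(255,170,390,245)&(Z>53)&(Z<62))
```

```text
[ 534.00166702 -342.04109579   91.58036933] [ 3.1317522  -0.00851298  0.32752925] [ 0.65491169  0.15304636 -0.25219849] 7.925 [-0.00427677  0.0005071  -0.00143645 -0.00243723 -0.00174436 -0.00036697]
tongs 2262 [ 533.4 -345.4] [25.1 53.1] 17.35 z [116.7 137.9 149.9]
top 598 [ 533.4 -345.5] [25.1  9.5] 18.65 z [146.2 148.7 150.3]
mid 226 [ 533.5 -345.3] [22.2 53.1] 17.75 z [ 97.  122.8 124.9]
caddy 1578 [ 533.4 -345.3] [ 46.3 108.5] 18.04 z [53.4 57.  58.6]
```

```bash
cat >> h.py <<'E'
from scipy.spatial.transform import Rotation as Ro
def corr(p,yawdeg):
    s=manip.read_state(); R=Ro.from_euler('xyz',s['eef_rot']); D=Ro.from_euler('xyz',[np.pi,0,np.radians(yawdeg)])
    print('travel',np.round((np.array(p)-s['eef_pos'])/10,2),'turn',np.round((D*R.inv()).as_rotvec(degrees=True),2),'F',np.round(s['wrist_force'],1),'M',np.round(s['moment'],2),'gap',round(s['finger_gap'],1),'t',s['clock'],'pos',np.round(s['eef_pos'],1))
E
python3 -c "
from h import *
corr([533.3,-345.2,89],18.5)"
```

```text
travel [-0.07 -0.32 -0.26] turn [ 0.38  0.64 -0.26] F [ 0.7  0.2 -0.3] M [0.02 0.14 0.04] gap 94.1 t 7.925 pos [ 534.  -342.    91.6]
```

Correcting the offset, then closing to about 51 mm.

```bash
python3 -m inch '{"grip":[1,1,1,1],"travel":[[-0.07,-0.32,-0.26],[-0.07,-0.32,-0.26],[-0.07,-0.32,-0.26],[-0.07,-0.32,-0.26]],"turn":[[0.38,0.64,-0.26],[0.38,0.64,-0.26],[0.38,0.64,-0.26],[0.38,0.64,-0.26]]}'
python3 -c "
from h import *
corr([533.3,-345.2,89],18.5)"
```

```text
clock: 8.43
eef_pos: [533.3, -345.2, 89.0]
eef_rot: [-3.142, -0.0, 0.323]
wrist_force: [-0.7, 0.4, -0.4]
finger_gap: 93.9
travel [ 0.  0. -0.] turn [-0.   -0.   -0.01] F [-0.7  0.4 -0.4] M [0.01 0.15 0.04] gap 93.9 t 8.425 pos [ 533.3 -345.2   89. ]
```

```bash
python3 -m inch '{"grip":[0.4,0.25,0.2,0.15,0.1,0.08,0.08,0.08,0.08,0.08],"travel":[[0,0,0],[0,0,0],[0,0,0],[0,0,0],[0,0,0],[0,0,0],[0,0,0],[0,0,0],[0,0,0],[0,0,0]],"turn":[[0,0,0],[0,0,0],[0,0,0],[0,0,0],[0,0,0],[0,0,0],[0,0,0],[0,0,0],[0,0,0],[0,0,0]]}' 15
python3 -c "
from h import *
corr([533.3,-345.2,89],18.5)"
```

```text
clock: 9.68
eef_pos: [533.3, -345.2, 89.2]
eef_rot: [-3.142, -0.0, 0.323]
wrist_force: [-1.7, 2.7, 4.8]
finger_gap: 51.4
travel [-0.   -0.   -0.02] turn [-0.    0.01 -0.  ] F [-1.7  2.7  4.8] M [0.9  0.46 0.04] gap 51.4 t 9.675 pos [ 533.3 -345.2   89.2]
```

```bash
python3 -m inch '{"grip":[0.08,0.08,0.08,0.08],"travel":[[0,0,0.5],[0,0,1.5],[0,0,2.5],[0,0,2.5]],"turn":[[0,0,0],[0,0,0],[0,0,0],[0,0,0]]}'
python3 - <<'E'
from h import *
corr([533.3,-345.2,89],18.5)
snap('wrist','wrist6');snap('side','side6')
im=cv2.imread('pics/side6.png')
cv2.imwrite('pics/side6_c.png',cv2.resize(im[180:330,280:480],(800,600),interpolation=cv2.INTER_CUBIC))
E
```

```text
clock: 10.18
eef_pos: [533.7, -345.5, 115.4]
eef_rot: [3.14, -0.001, 0.323]
wrist_force: [0.4, -0.3, -0.8]
finger_gap: 50.9
travel [-0.04  0.03 -2.64] turn [ 0.06  0.1  -0.  ] F [ 0.4 -0.3 -0.8] M [-0.08  0.17 -0.07] gap 50.9 t 10.175 pos [ 533.7 -345.5  115.4]
```

View pics/side6_c.png

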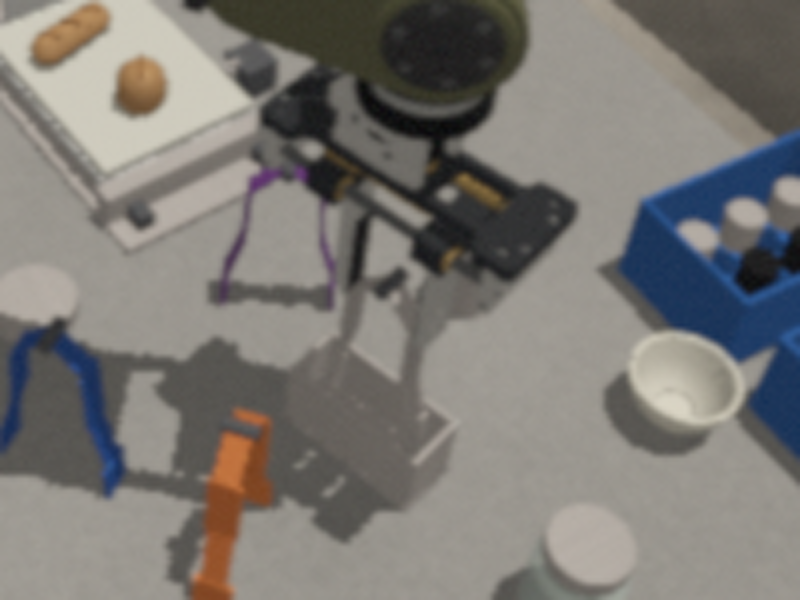

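View pics/wrist6.png

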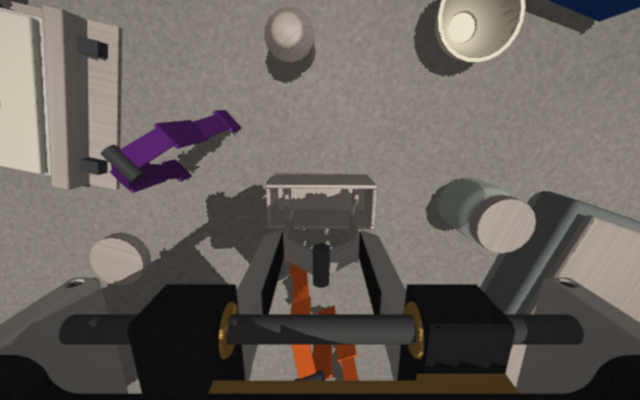

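The tongs come up with the fingers; their pivot is at (390,285) in the side crop. I raise them clear, since the purple look-alike, 147 mm tall, stands on the way.

```bash
python3 -m inch '{"grip":[0.08,0.08,0.08,0.08,0.08,0.08,0.08,0.08,0.08],"travel":[[0,0,1],[0,0,3],[0,0,5],[0,0,8],[0,0,11],[0,0,14],[0,0,16],[0,0,17],[0,0,17]],"turn":[[0,0,0],[0,0,0],[0,0,0],[0,0,0],[0,0,0],[0,0,0],[0,0,0],[0,0,0],[0,0,0]]}'
python3 - <<'E'
from h import *
corr([528.5,-7.5,285],18.5)
snap('wrist','wrist7');snap('side','side7')
im=cv2.imread('pics/side7.png')
cv2.imwrite('pics/side7_c.png',cv2.resize(im[130:330,240:500],(780,600),interpolation=cv2.INTER_CUBIC))
E
```

```text
clock: 11.4
eef_pos: [533.4, -345.2, 284.4]
eef_rot: [3.141, -0.001, 0.323]
wrist_force: [0.4, 0.3, -2.2]
finger_gap: 50.5
travel [-0.49 33.77  0.06] turn [ 0.01  0.04 -0.01] F [ 0.4  0.3 -2.2] M [-0.05  0.15  0.04] gap 50.5 t 11.4 pos [ 533.4 -345.2  284.4]
```

View pics/side7_c.png

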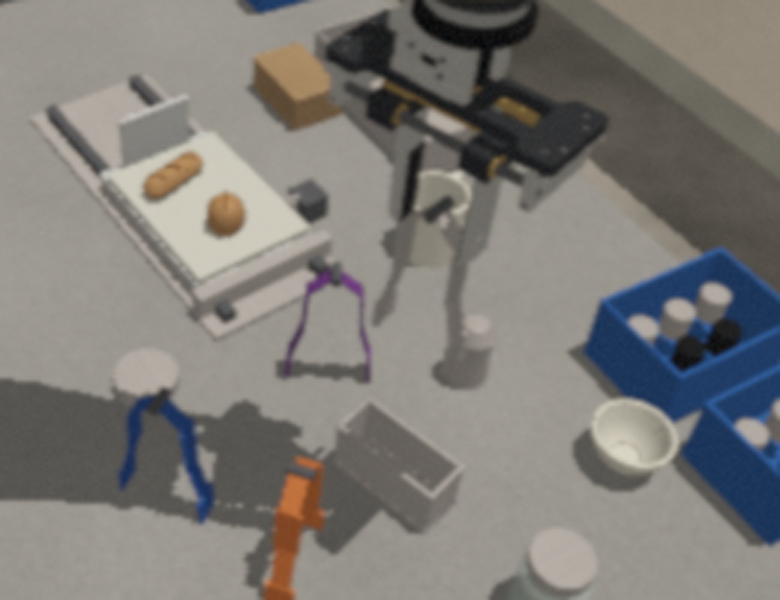

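The tongs hang free and the caddy is empty. Now over to the roll.

```bash
python3 -m inch '{"grip":[0.08,0.08,0.08,0.08,0.08,0.08,0.08,0.08,0.08,0.08],"travel":[[0,2,0],[0,5,0],[-0.2,9,0],[-0.2,13.5,0],[-0.3,18,0],[-0.4,22.5,0],[-0.4,27,0],[-0.5,30.5,0],[-0.5,33,0],[-0.5,33.8,0]],"turn":[[0,0,0],[0,0,0],[0,0,0],[0,0,0],[0,0,0],[0,0,0],[0,0,0],[0,0,0],[0,0,0],[0,0,0]]}'
python3 - <<'E'
from h import *
corr([528.5,-7.5,285],18.5)
for n in ['wrist','top','side']: snap(n,n+'8')
corr([528.5,-7.5,285],18.5)
z=np.load('pics/wrist8.npz')
E
```

```text
clock: 12.75
eef_pos: [527.9, -6.0, 282.6]
eef_rot: [-3.14, 0.001, 0.324]
wrist_force: [-1.1, -0.3, -1.0]
finger_gap: 51.0
travel [ 0.06 -0.15  0.24] turn [-0.06 -0.11 -0.09] F [-1.1 -0.3 -1. ] M [-0.05  0.14 -0.  ] gap 51.0 t 12.75 pos [527.9  -6.  282.6]
travel [ 0.04 -0.    0.22] turn [-0.04 -0.09 -0.  ] F [ 0.2 -0.  -1.1] M [-0.1   0.13 -0.05] gap 50.8 t 12.9 pos [528.1  -7.5 282.8]
```

View pics/wrist8.png

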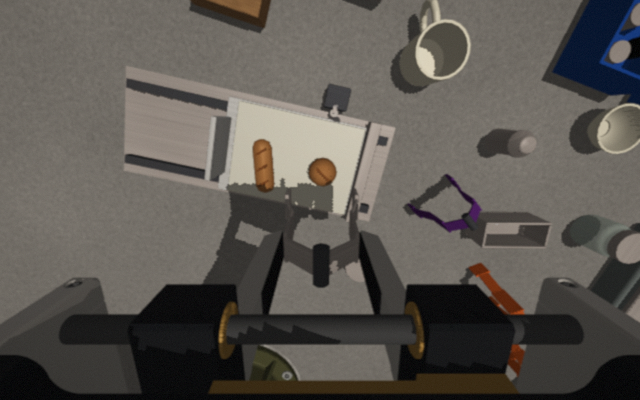

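View pics/side8.png

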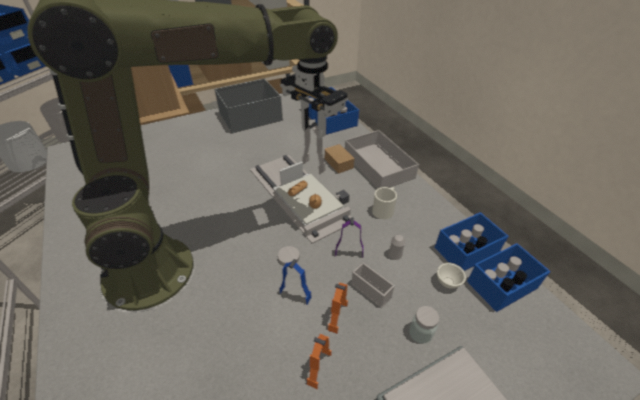

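View pics/top8.png

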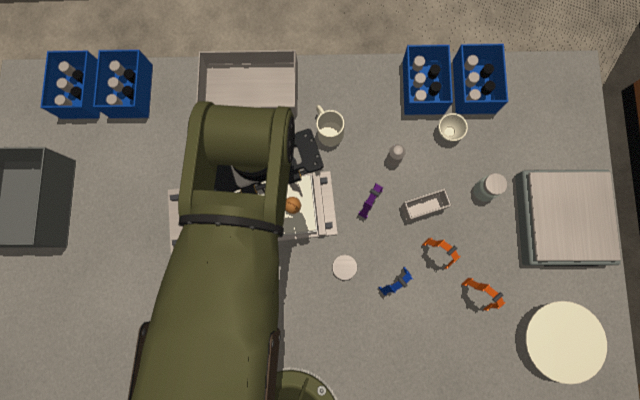

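The wrist view shows the roll at (322,171), between the tongs' paddles at about (288,215) and (356,215). I measure the roll from this view, and the tongs' hang.

Run:
```python
import numpy as np,cv2
from h import world
z=np.load('pics/wrist8.npz');K=z['K'];c=dict(fx=K[0],fy=K[1],cx=K[2],cy=K[3],world_from_camera=z['T']);W=world(c,z['d']);Z=W[...,2]
V,U=np.mgrid[0:400,0:640]
box=lambda a,b,c,d:(U>=a)&(U<c)&(V>=b)&(V<d)
def rect(name,m):
    p=W[m][:,:2]; r=cv2.minAreaRect(p.astype(np.float32)); print(name,len(p),np.round(r[0],1),np.round(r[1],1),round(r[2],2),'z',np.round(np.nanpercentile(W[m][:,2],[2,50,98]),1))
m=box(305,152,342,190)&(Z>50)&(Z<90);rect('roll',m);rect('rolltop',m&(Z>68))
rect('board',box(225,95,375,190)&(Z>36)&(Z<44)); rect('long',box(245,130,280,195)&(Z>48)&(Z<80))
t=box(275,175,370,290)&(Z>150)&(Z<360)
for a,b in [(180,200),(200,225),(225,250),(250,280),(280,300),(300,320),(320,335),(335,350)]:
    q=t&(Z>a)&(Z<b)
    if q.sum()>4:
        p=W[q]; yd=np.array([-np.sin(.323),np.cos(.323)]);s=(p[:,:2]-[528.1,-7.5])@yd; xd=(p[:,:2]-[528.1,-7.5])@np.array([np.cos(.323),np.sin(.323)])
        print(a,q.sum(),'left',np.round(np.median(s[s>0]),1),np.round(s.max(),1),'right',np.round(np.median(s[s<0]),1),np.round(s.min(),1),'x',np.round([xd.min(),xd.max()],1))
```

```text
roll 626 [533.   -5.5] [40.6 43. ] 9.93 z [58.5 74.5 80.3]
rolltop 526 [531.8  -5.8] [38.4 38.9] 86.57 z [69.2 75.8 80.4]
board 8153 [558.1  42.5] [145.9 238.3] 18.51 z [37.  39.4 41.2]
long 963 [509.9  83.9] [83.5 30.1] 20.02 z [53.4 63.1 67.2]
180 7 left 34.7 37.7 right -31.6 -33.3 x [-8.4 13.1]
200 103 left 34.3 37.8 right -30.8 -34.3 x [-9.4 13.5]
225 175 left 34.6 37.6 right -31.3 -34.1 x [-12.1  13.5]
250 156 left 25.2 31.0 right -22.1 -28.1 x [-9.8 11.6]
280 160 left 24.9 27.4 right -21.2 -23.8 x [-9.5 11.7]
300 475 left 26.1 32.4 right -22.5 -30.5 x [-10.6  11.7]
320 1335 left 18.8 31.3 right -15.5 -29.6 x [-8.2 11.5]
335 1254 left 5.0 29.0 right -4.0 -27.0 x [-11.9  12.9]
```

```bash
python3 -m inch '{"grip":[0.08,0.08,0.08,0.08,0.08,0.08],"travel":[[0.2,0,-2],[0.24,0,-4.5],[0.24,0,-7],[0.24,0,-9],[0.24,0,-10],[0.24,0,-10]],"turn":[[0,0,0],[0,0,0],[0,0,0],[0,0,0],[0,0,0],[0,0,0]]}'
python3 - <<'E'
from h import *
corr([530.5,-7.2,132],18.5)
for n in ['wrist','side']: snap(n,n+'9')
corr([530.5,-7.2,132],18.5)
im=cv2.imread('pics/side9.png')
cv2.imwrite('pics/side9_c.png',cv2.resize(im[90:240,230:430],(800,600),interpolation=cv2.INTER_CUBIC))
E
```

```text
clock: 13.65
eef_pos: [530.4, -8.0, 182.6]
eef_rot: [-3.14, 0.002, 0.322]
wrist_force: [0.5, -0.4, -0.9]
finger_gap: 50.8
travel [ 0.01  0.08 -5.06] turn [-0.04 -0.13  0.04] F [ 0.5 -0.4 -0.9] M [-0.01  0.14  0.02] gap 50.8 t 13.65 pos [530.4  -8.  182.6]
travel [-0.03  0.06 -5.16] turn [-0.04 -0.03  0.01] F [-0.1  0.5  0.2] M [-0.03  0.12 -0.03] gap 51.1 t 13.75 pos [530.8  -7.8 183.6]
```

View pics/wrist9.png

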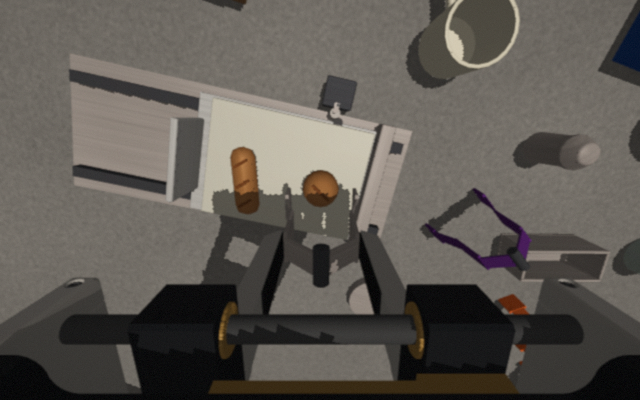

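View pics/side9_c.png

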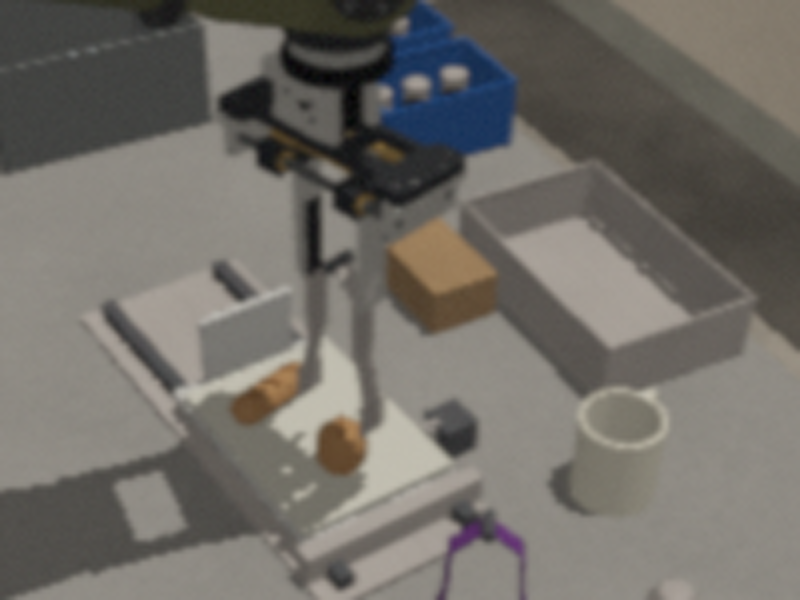

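The paddles at (287,192) and (353,196) straddle the roll at (320,188), clear of the long roll at (245,180). Descending.

```bash
python3 -m inch '{"grip":[0.08,0.08,0.08,0.08,0.08,0.08,0.08],"travel":[[0,0.05,-1],[0,0.05,-2.2],[0,0.05,-3.4],[0,0.05,-4.4],[0,0.05,-5],[0,0.05,-5.1],[0,0.05,-5.1]],"turn":[[0,0,0],[0,0,0],[0,0,0],[0,0,0],[0,0,0],[0,0,0],[0,0,0]]}'
python3 - <<'E'
from h import *
corr([530.5,-7.2,132],18.5)
for n in ['wrist','side']: snap(n,n+'10')
corr([530.5,-7.2,132],18.5)
im=cv2.imread('pics/side10.png')
cv2.imwrite('pics/side10_c.png',cv2.resize(im[130:230,260:393],(798,600),interpolation=cv2.INTER_CUBIC))
im=cv2.imread('pics/wrist10.png')
cv2.imwrite('pics/wrist10_c.png',cv2.resize(im[120:300,200:440],(800,600),interpolation=cv2.INTER_CUBIC))
E
```

```text
clock: 14.62
eef_pos: [531.0, -7.3, 132.9]
eef_rot: [-3.141, -0.0, 0.323]
wrist_force: [-0.0, 0.1, -1.1]
finger_gap: 51.1
travel [-0.05  0.01 -0.09] turn [-0.04 -0.    0.01] F [-0.   0.1 -1.1] M [-0.07  0.14  0.02] gap 51.1 t 14.625 pos [531.   -7.3 132.9]
travel [-0.05  0.01 -0.1 ] turn [-0.03  0.01  0.01] F [ 0.  -0.6 -1. ] M [-0.05  0.17 -0.  ] gap 50.7 t 14.725 pos [531.   -7.3 133. ]
```

View pics/wrist10_c.png

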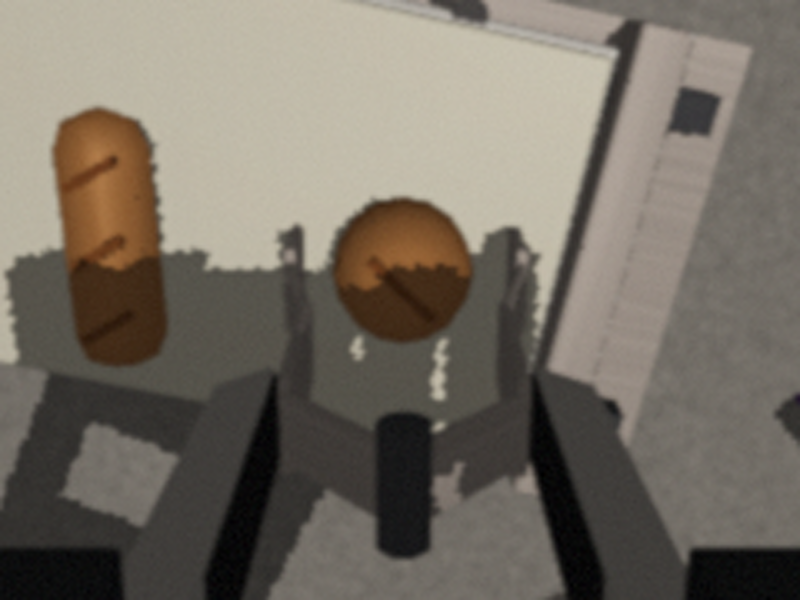

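View pics/side10_c.png

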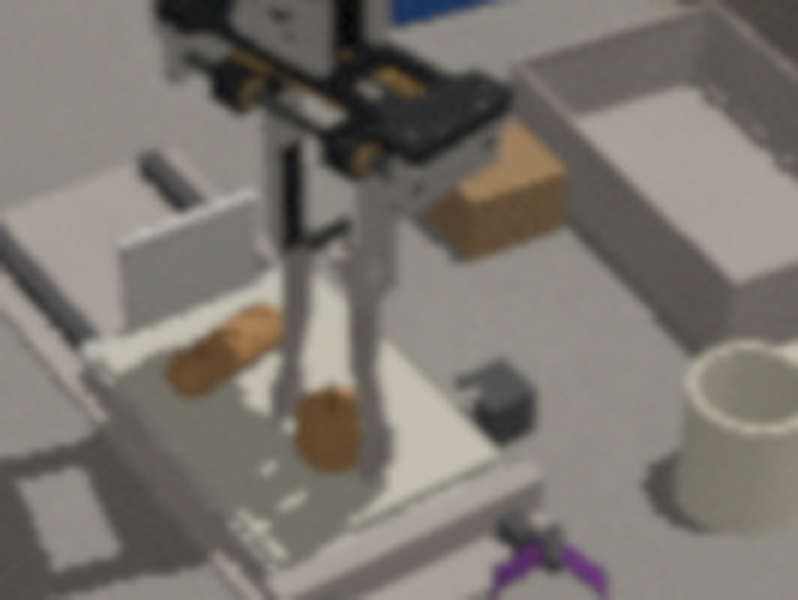

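Run:
```python
import numpy as np,cv2
from h import world
z=np.load('pics/wrist10.npz');K=z['K'];c=dict(fx=K[0],fy=K[1],cx=K[2],cy=K[3],world_from_camera=z['T']);W=world(c,z['d']);Z=W[...,2]
V,U=np.mgrid[0:400,0:640]
box=lambda a,b,c,d:(U>=a)&(U<c)&(V>=b)&(V<d)
P=(W[...,:2]-[531,-7.3]); xd=P@np.array([np.cos(.323),np.sin(.323)]); yd=P@np.array([-np.sin(.323),np.cos(.323)])
for n,m in [('roll',box(300,178,342,224)&(Z>50)&(Z<90)),('L',box(280,185,296,240)&(Z>46)&(Z<100)),('R',box(344,185,362,240)&(Z>46)&(Z<100))]:
    print(n,m.sum(),'x',np.round(np.percentile(xd[m],[1,50,99]),1),'y',np.round(np.percentile(yd[m],[1,50,99]),1),'z',np.round(np.percentile(Z[m],[1,50,99]),1))
```

```text
roll 1405 x [-16.1   6.2  22.2] y [-18.4   1.   20.5] z [53.1 74.2 80.5]
L 146 x [-11.9   8.8  13.3] y [29.3 32.9 36.1] z [50.8 76.1 98.1]
R 144 x [-10.2   8.3  12.9] y [-35.6 -32.7 -28.3] z [48.3 76.7 99.7]
```

The roll is centred between the paddles to within about 1 mm, so I close gradually.

```bash
python3 -m inch '{"grip":[0.05,0.03,0.01,-0.01,-0.03,-0.05,-0.08,-0.12,-0.15,-0.15],"travel":[[0,0,0],[0,0,0],[0,0,0],[0,0,0],[0,0,0],[0,0,0],[0,0,0],[0,0,0],[0,0,0],[0,0,0]],"turn":[[0,0,0],[0,0,0],[0,0,0],[0,0,0],[0,0,0],[0,0,0],[0,0,0],[0,0,0],[0,0,0],[0,0,0]]}' 20
python3 - <<'E'
from h import *
for n in ['wrist','side']: snap(n,n+'11')
corr([530.5,-7.2,132],18.5)
im=cv2.imread('pics/wrist11.png')
cv2.imwrite('pics/wrist11_c.png',cv2.resize(im[120:300,200:440],(800,600),interpolation=cv2.INTER_CUBIC))
E
```

```text
clock: 15.98
eef_pos: [531.0, -7.3, 133.0]
eef_rot: [-3.141, -0.0, 0.323]
wrist_force: [1.1, -0.5, -0.8]
finger_gap: 46.3
travel [-0.05  0.01 -0.1 ] turn [-0.03  0.01  0.02] F [-0.2 -0.4 -1.1] M [-0.    0.11  0.01] gap 46.7 t 16.075 pos [531.   -7.3 133. ]
```

View pics/wrist11_c.png

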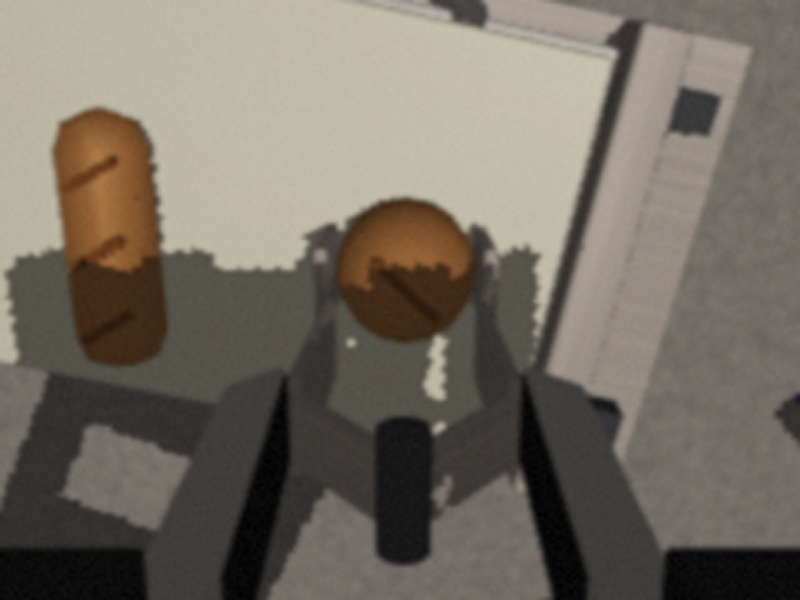

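```bash
python3 -m inch '{"grip":[-0.2,-0.2,-0.2,-0.2],"travel":[[0,0,0],[0,0,0],[0,0,0],[0,0,0]],"turn":[[0,0,0],[0,0,0],[0,0,0],[0,0,0]]}' 20
python3 -m inch '{"grip":[-0.2,-0.2,-0.2,-0.2],"travel":[[0,0,0.4],[0,0,1.2],[0,0,2],[0,0,2]],"turn":[[0,0,0],[0,0,0],[0,0,0],[0,0,0]]}' 20
python3 - <<'E'
from h import *
for n in ['wrist','side']: snap(n,n+'12')
corr([530.5,-7.2,132],18.5)
im=cv2.imread('pics/wrist12.png')
cv2.imwrite('pics/wrist12_c.png',cv2.resize(im[120:300,200:440],(800,600),interpolation=cv2.INTER_CUBIC))
im=cv2.imread('pics/side12.png')
cv2.imwrite('pics/side12_c.png',cv2.resize(im[130:230,260:393],(798,600),interpolation=cv2.INTER_CUBIC))
E
```

```text
clock: 16.58
eef_pos: [531.0, -7.3, 133.0]
eef_rot: [-3.141, -0.0, 0.323]
wrist_force: [-0.4, -0.4, -0.5]
finger_gap: 46.7
clock: 17.08
eef_pos: [531.4, -7.3, 153.9]
eef_rot: [3.141, -0.002, 0.323]
wrist_force: [-0.0, -0.3, -1.4]
finger_gap: 46.4
travel [-0.05  0.01 -2.1 ] turn [-0.03  0.02  0.01] F [-0.8  0.6 -2.1] M [0.01 0.16 0.  ] gap 46.5 t 17.175 pos [531.   -7.3 153. ]
```

View pics/wrist12_c.png

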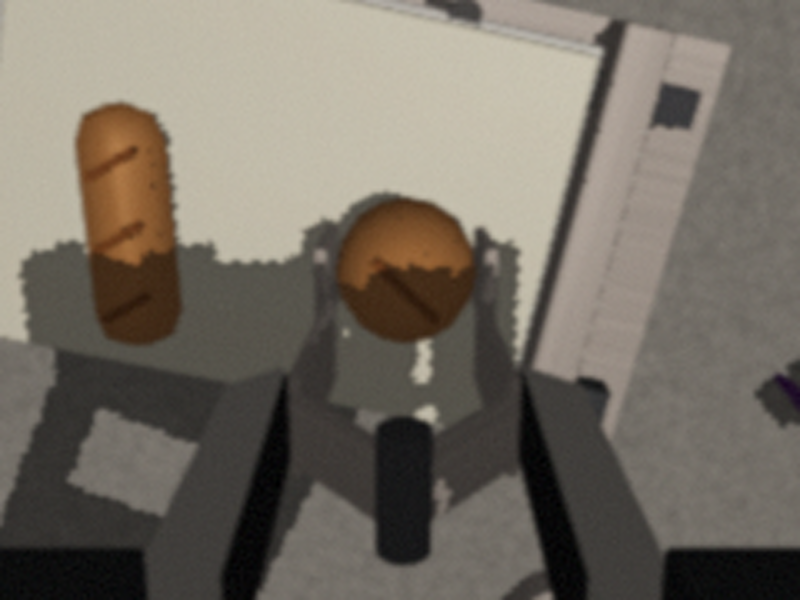

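View pics/side12_c.png

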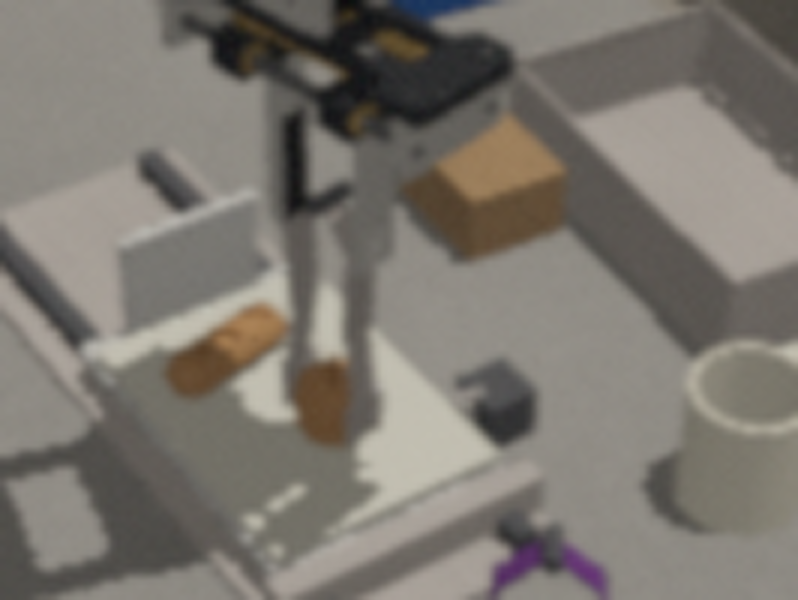

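The roll rises with the tongs: it keeps its place in the wrist view while the tray recedes. I lift on, smoothly.

```bash
python3 -m inch '{"grip":[-0.2,-0.2,-0.2,-0.2,-0.2,-0.2,-0.2,-0.2,-0.2,-0.2],"travel":[[0,0,0.6],[0,0,2],[0,0,4],[0,0,6],[0,0,8],[0,0,10],[0,0,12],[0,0,13.2],[0,0,13.8],[0,0,14]],"turn":[[0,0,0],[0,0,0],[0,0,0],[0,0,0],[0,0,0],[0,0,0],[0,0,0],[0,0,0],[0,0,0],[0,0,0]]}' 20
python3 - <<'E'
from h import *
for n in ['wrist','side','top']: snap(n,n+'13')
corr([530.5,-7.2,132],18.5)
z=np.load('pics/wrist13.npz');K=z['K'];W=world(dict(fx=K[0],fy=K[1],cx=K[2],cy=K[3],world_from_camera=z['T']),z['d'])
im=z['im'].astype(int)
m=(im[...,0]-im[...,2]>35);m[:170]=0;m[235:]=0;m[:,:295]=0;m[:,350:]=0
print(m.sum(),np.round(np.percentile(W[m],[2,50,98],axis=0),1))
im=cv2.imread('pics/side13.png')
cv2.imwrite('pics/side13_c.png',cv2.resize(im[60:240,230:470],(800,600),interpolation=cv2.INTER_CUBIC))
E
```

```text
clock: 18.42
eef_pos: [530.9, -7.3, 293.0]
eef_rot: [-3.141, -0.0, 0.323]
wrist_force: [0.1, -0.6, -1.8]
finger_gap: 46.4
travel [-3.000e-02  1.000e-02 -1.605e+01] turn [-0.04 -0.04  0.01] F [ 0.9  0.8 -2.1] M [0.01 0.12 0.  ] gap 46.3 t 18.575 pos [530.8  -7.3 292.5]
1306 [[nan nan nan]
 [nan nan nan]
 [nan nan nan]]
```

View pics/wrist13.png

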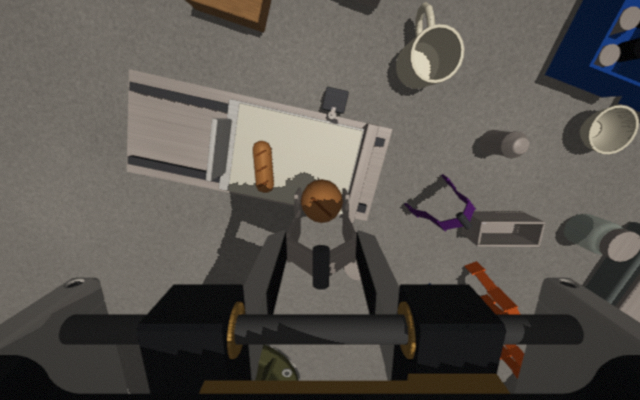

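View pics/side13_c.png

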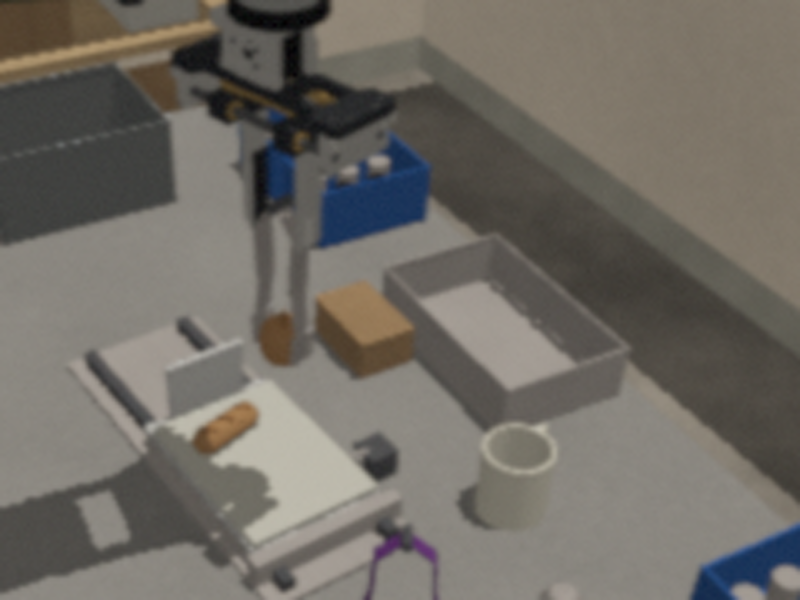

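View pics/top13.png

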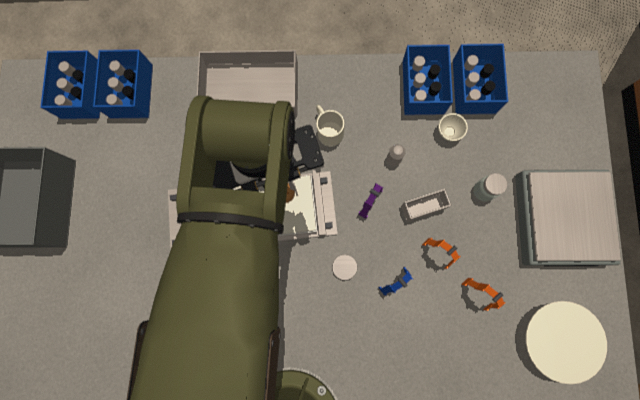

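The roll is up in the tongs: wrist (321,201), side crop (278,340). The long roll is on the tray at (262,165) in the wrist view, and the tray rests against the stop. I hold for a second to check stability and height.

```bash
python3 -m inch '{"grip":[-0.2,-0.2,-0.2,-0.2,-0.2,-0.2,-0.2,-0.2],"travel":[[0,0,0],[0,0,0],[0,0,0],[0,0,0],[0,0,0],[0,0,0],[0,0,0],[0,0,0]],"turn":[[0,0,0],[0,0,0],[0,0,0],[0,0,0],[0,0,0],[0,0,0],[0,0,0],[0,0,0]]}' 20
python3 - <<'E'
from h import *
snap('wrist','wrist14')
def ld(f):
    z=np.load('pics/'+f+'.npz');K=z['K'];return z['im'].astype(int),world(dict(fx=K[0],fy=K[1],cx=K[2],cy=K[3],world_from_camera=z['T']),z['d'])
V,U=np.mgrid[0:400,0:640]
for f in ['wrist13','wrist14']:
    im,W=ld(f); m=(im[...,0]-im[...,2]>35)&(V>178)&(V<224)&(U>298)&(U<346)
    print(f,m.sum(),np.round(np.nanpercentile(W[m],[2,50,98],axis=0),1).tolist())
    Z=W[...,2]; m=(im[...,0]-im[...,2]>35)&(V>130)&(V<195)&(U>245)&(U<280)
    print(' long',m.sum(),np.round(np.nanmedian(W[m],axis=0),1))
    pl=(U>200)&(U<236)&(V>100)&(V<185)&(Z>75)&(Z<105); print(' plate',pl.sum(),np.round(np.nanmean(W[pl],axis=0),1))
for f in ['top4','top13']:
    im,W=ld(f);Z=W[...,2]
    m=(U>270)&(U<318)&(V>225)&(V<240)&(Z>36)&(Z<44); 
    print(f,m.sum(),np.round(W[m].mean(0),1),'ymin',np.round(np.nanpercentile(W[m][:,1],1),1))
a=cv2.imread('pics/top0.png').astype(int);b=cv2.imread('pics/top13.png').astype(int)
d=(abs(a-b).max(2)>60); d[:,:345]=0; print('changed right of 345', np.argwhere(d)[:,::-1].min(0) if d.any() else None, np.argwhere(d)[:,::-1].max(0) if d.any() else None,d.sum())
corr([530.9,-7.3,293],18.5)
E
```

```text
clock: 19.58
eef_pos: [530.8, -7.3, 292.5]
eef_rot: [-3.141, 0.0, 0.323]
wrist_force: [0.1, -0.2, -1.9]
finger_gap: 46.7
wrist13 1306 [[517.7, -24.2, 216.5], [537.7, -5.4, 234.7], [552.7, 12.2, 240.0]]
 long 894 [514.7  82.7  63.1]
 plate 630 [521.  152.3  91.3]
wrist14 1296 [[517.5, -24.2, 216.4], [537.6, -5.3, 234.2], [552.6, 12.2, 239.4]]
 long 894 [514.7  82.6  63.2]
 plate 637 [521.4 152.4  91.2]
top4 324 [470.6  -0.5  40.2] ymin -62.7
top13 208 [471.6 -19.2  40.1] ymin -62.8
changed right of 345 [408 192] [443 216] 307
travel [ 0.   -0.    0.05] turn [-0.03 -0.03  0.02] F [-0.1 -0.6 -1.6] M [-0.04  0.11  0.02] gap 46.1 t 19.625 pos [530.9  -7.3 292.5]
```

```bash
python3 -c "
from cell import manip
print(manip.sign_off())"
```

```text
the job is handed in; nothing more can be done
None
```

The job is done and handed in at about 19.6 s of the 72 s. The tray is home, and the round roll is held about 16 cm above it in the steel tongs.

- **Tray:** I pushed it until it stopped solid at the end stop, with a wrist force of 34 N and no further motion. In the last pictures the push plate is at the home position to within about 1–2 mm.
- **Tongs and roll:** I took the tongs out of the caddy and lowered them over the round roll. I then closed them on it with 20 N, and the finger gap settled at about 46.5 mm. The roll's underside is at about z = 200 mm and held steady over a 1.2 s hold. The hand stayed well above the roll.
- **Everything else:** the long roll is still on the tray. Comparing the top view before and after, the only change right of column 345 is the emptied caddy. Left of that column I looked only by eye: the carton and mug looked unmoved, and the strainer's right half is the only part of it that comparison covered.

**Disagreements:** the top and wrist cameras placed the roll about 3 mm apart in x. I aimed in between, and the close-up check and the grasp came out fine. The arm also settled 2–3 mm off once, over the tongs, which I corrected before gripping. No check failed.

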